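# Gather screw caps from under a low bench shelf with a long-handled scoop

### The job

Two white screw caps have slid under the low bench shelf, where a hand does not fit. Take the long-handled scoop by its grip, reach it in under the shelf from the shelf's right-hand end, over the caps, set its head down behind them and draw both caps out at that same end onto the open bench, without striking the shelf. Let go of the scoop lying flat on the bench, with its head and both caps clear of the shelf.

Things in the scene. Friction and masses are not known exactly. Their poses are not given: they have to be found in the camera images.
- riser: Low shelf, fixed: clear board in an aluminium frame, 260 (x) by 200 mm (y), on four 12 mm steel posts at x = +-123, y = +-93 mm (rubber feet 20 mm across); flask and bottle on top, up to 232 mm over the bench. Underside 110 mm, top 122 mm over the bench. Origin on the bench under its middle. Its right-hand end is the -y edge (y = -100 mm), open 230 mm wide; the caps come out there, towards -y.
- scoop_grip (a point): Centre of the grip of the loose steel drag scoop, 34 mm above its underside. Grip: grey block 90 (x) by 18 (y) by 26 mm (z); grasp it from above across the 18 mm. x points along the handle to the head, z up. Handle: 10 mm square bar at grip height. Stands level on head and tail foot (x = -56 mm). 0.2 to 0.31 kg, balanced 20 mm ahead. A tall fixed pipette stand is to the right and beyond the grip: do not swing in over it.
- scoop_head (a point): Middle of the scoop's head, 237 mm ahead of scoop_grip, 12 mm above the underside; same axes. Upright plate 108 mm wide, 24 mm high, inner face at x = -4 mm; boss behind it to x = +6 mm, 40 mm high; a wing at either side runs 45 mm back towards the grip, 100 mm between wings. Open below, above and towards the grip.
- cap_a_center (a point): Centre of one of two white ribbed screw caps, 29 mm across, 16 mm high, 15 g, lying flat on the bench under the shelf. This one lies nearer the robot (lower shelf x). They lie side by side, their midpoint up to 40 mm off the shelf's middle; 36 to 46 mm apart along its x, up to 20 mm along its y.
- cap_b_center (a point): Centre of the other white screw cap, the same, on the far side.

How it is judged:
By the outcome, as a careful person would: the job done as asked, in the order asked, and still so for the second after the job is handed in, with the robot touching nothing.
It also fails if it takes over 45 s, if anything falls off the work surface, if the arm or the gripper's body presses on something with over 40 N, if the wrist force passes 120 N, or if a joint passes its speed limit or range.

### The arm

A 6-joint arm with a two-finger parallel gripper is mounted at the origin on a cart in front of the work surface, level with it; the furniture and walls round the work are solid. World frame = base frame: x ahead of the robot, y to its left, z up, the work surface at z = 0. Lengths are in m, angles in rad, forces in N, time in s.
With the tool pointing down it reaches from about 0.275 to 0.875 m from the base axis. Payload 12.5 kg.
Tool frame: the origin (TCP) lies at the very end of the fingers, on their centre line; the grasp point (between the pads) lies 19 mm behind it; z points along the fingers, y is the line along which they close (so a half turn about z gives the same grasp; the last joint's range is limited). The gripper opens to 85 mm and grips with 20 to 120 N. Pads are 22 mm wide; open, the fingers measure 114 mm over their backs; the gripper's body (76 mm by 85 mm) begins 54 mm behind the grasp point. The pads swing forward as they close: fully open they stand 13 mm farther back than shut.
Start: joints at [-1.386, 0.351, 1.652, -0, 1.139, -0.085], TCP at [0.147, -0.53, 0.206] pointing down, gripper open.
Joint ranges: [-2.75, 2.75], [-0.79, 2.1], [0.01, 2.65], [-1.57, 4.71], [0.07, 3.14], [-2.87, 2.87]. Speed limits (rad/s): [2.22, 2.22, 2.79, 3.14, 3.14, 3.14].

### API

Orientations are given as a unit quaternion [w, x, y, z].
In Python, from rig import observe, read_camera, calibration, close_job, search_frame gives the robot as it stands.
- The arm moves only by the shell command python3 -m jog 'ROWS' [OPENING] [FORCE]. ROWS is JSON, a list that holds one entry, the list of rows, each a list of 4 numbers: the shift along the world's x, y, z in cm, then the turn about the world's z in degrees. In form: [[[tx, ty, tz, spin], ...]]. A call has 1 to 5 rows; each row is the pose to reach, as a shift and turn from the pose commanded when the call began; what a row does not reach only later rows make up. A row lasts 1/8 s, in which the tool goes at most 62.5 mm and 10.7 degrees, less where a joint would pass 70% of its speed; a pose out of reach is approached as far as the arm can. A call with a gripper value outside its range is refused whole. OPENING is the finger opening in cm, from 0 to 8.54, set as the call begins (- or left out, the last holds). The fingers move at their own pace and stop on an object; FORCE is the grip in N (left out, the last holds). Time passes only in rows, so rows that repeat a pose let the fingers close. It gives the time, the measured TCP pose, the force, the opening and the grip force at its end, in the units of the state.
- observe(): the state, without advancing time (a new reading comes with each control period).
- read_camera(name): name is "side" or "top" or "wrist"; returns (picture, depth): 384x512x3 uint8, red, green, blue; 384x512 float32, m along the optical axis (not along the pixel's ray), 0 where there is no reading.
- calibration(name): a dict with "K" (3x3 intrinsics, pixels), "R" (3x3) and "t" (3): a world point X has camera coordinates R X + t. Camera axes: x right, y down, z forward; pixel columns grow to the right and rows downward; lengths in m; the calibration is good to about 2 mm. A picture is of the moment at which its call begins: read the wrist's pose just before it. calibration takes no time and is no camera call; for the wrist camera it gives the pose at the moment of the call.
- close_job(): hands the job in; it is judged then, once.
Trained networks look in the newest picture that a camera, given by its name, has taken for a name from the list of things; names that differ only in an ending like _2 or _b are one class to them, and where a whole thing is asked for, a point or a joint stands for the part that bears it (a point fixed in the world has none). Each returns a list of dicts, best first, with "confidence" (0 to 1); they miss things now and then, are a little off and sometimes report something else, mostly with a low value. They report only what shows in the picture. A call takes as long as a camera call.
- search_frame(camera, label): "location" ([x, y, z] in m, in the coordinates of the camera as it stood for that picture, good to about 4 mm: the middle of the surface that is visible of it).
The state is a dict: "time": time; "q": joint angles; "joint_velocities": joint speeds; "effort": joint torques, N m; "eef_pos": TCP position; "orientation": TCP orientation; "ft_force": force on the tool from outside, world axes, zero at the start; "wrist_torque": the same for the moment, N m; "width": finger opening in m; "finger_force": force on a finger pad.
Only numpy, scipy, OpenCV 4.12 (cv2) and the standard library are available. Lean on these libraries where they do the work, as an engineer would, in place of code of your own. Each camera call takes 0.05 s, during which the arm holds its last target. There are 200 camera calls.

## Working session

There is one attempt and no reset: what is moved stays moved. The work goes in short steps, Python scripts to look and compute and a shell command to move; the robot and the scene stay as the last step left them, time stands still between calls to the robot, and variables do not carry over. Pictures are saved under pics/ and viewed, at most 12 in all, crops included, and the job is handed in when it is done.

```bash
mkdir -p pics; cat > h.py <<'E'
import numpy as np, cv2
from rig import *
def w(c,p):
    k=calibration(c); return np.array(k["R"]).T@(np.array(p)-np.array(k["t"]))
def find(c,l):
    for d in search_frame(c,l)[:4]: print(c,l,round(d["confidence"],2),np.round(w(c,d["location"]),4))
def save(c,n):
    p,d=read_camera(c); cv2.imwrite("pics/%s.png"%n,p[:,:,::-1]); return p,d
E
python3 - <<'E'
from h import *
o=observe(); print(o["time"],o["eef_pos"],o["orientation"])
ps=[]
for c in ("side","top"):
    p,d=save(c,c+"0"); np.save(c+"d.npy",d); ps.append(p)
    for l in ("scoop_grip","scoop_head","cap_a_center","riser"): find(c,l)
E
```

```text
0.0 [ 0.14653605 -0.529754    0.20555713] [-5.75369135e-04  9.90920044e-01  1.34451238e-01 -3.06824455e-05]
side scoop_grip 0.65 [ 0.4793 -0.0144  0.0308]
side scoop_head 0.93 [ 0.4845 -0.0193  0.0303]
side cap_a_center 0.66 [0.466  0.3402 0.0171]
side cap_a_center 0.2 [ 0.4853 -0.0173  0.0318]
side riser 0.92 [0.4894 0.3758 0.1192]
top scoop_grip 0.6 [ 0.4794 -0.0178  0.0372]
top scoop_head 0.67 [ 0.486  -0.019   0.0331]
top scoop_head 0.49 [0.5028 0.3628 0.118 ]
top riser 0.96 [0.5012 0.3635 0.1163]
```

View pics/side0.png

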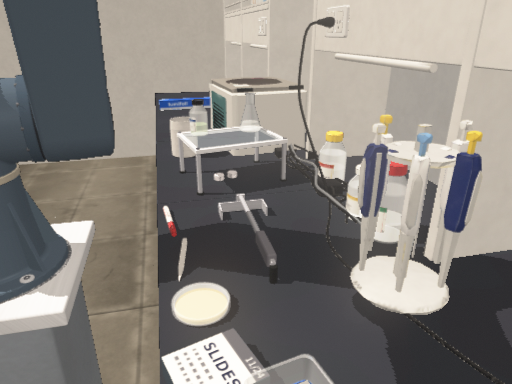

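View pics/top0.png

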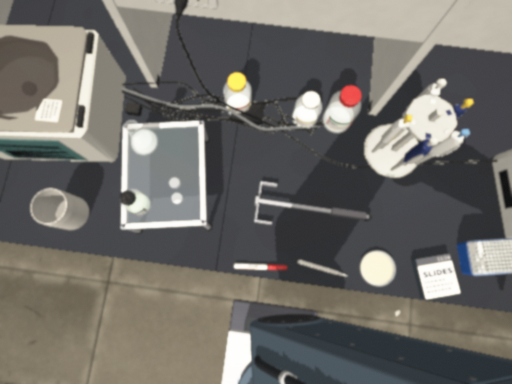

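The side view shows the shelf at (150–290, 130–185), the caps at (219,177) and (232,174), the scoop head at about (243,207) and its grip at (265,248). In the top view the caps show through the board at (175,184) and (176,198). The head is at (262,202), the handle runs right to (368,215), and the stand is at (420,135).

```bash
cat >> h.py <<'E'
def ray(c,u,v,z,k=None):
    k=k or calibration(c); R=np.array(k["R"]);t=np.array(k["t"])
    o=-R.T@t; d=R.T@np.linalg.inv(k["K"])@[u,v,1]; return o+d*(z-o[2])/d[2]
E
python3 - <<'E'
from h import *
im=cv2.imread("pics/top0.png"); s=cv2.imread("pics/side0.png")
a=cv2.resize(im[110:240,110:210],None,fx=4,fy=4,interpolation=cv2.INTER_CUBIC)
b=cv2.resize(im[165:235,245:380],None,fx=3,fy=3,interpolation=cv2.INTER_CUBIC)
c=cv2.resize(s[160:280,190:300],None,fx=3,fy=3,interpolation=cv2.INTER_CUBIC)
out=np.zeros((600,800,3),np.uint8); out[:520,:400]=a; out[:210,395:800]=b; out[215:575,405:735]=c
cv2.imwrite("pics/crop.png",out)
for c,pts in dict(top=[(175,184,.016),(176,198,.016),(124.5,123,.122),(204,121,.122),(207,227,.122),(122,228,.122),(258,202,.03),(368,215,.04)],side=[(219,177,.01),(232,174,.01)]).items():
    for p in pts: print(c,p,np.round(ray(c,*p),4))
for c in("top","side"):
    k=calibration(c); print(c,-np.array(k["R"]).T@k["t"], k["K"][0][0])
E
```

```text
top (175, 184, 0.016) [0.504  0.3539 0.016 ]
top (176, 198, 0.016) [0.4667 0.3446 0.016 ]
top (124.5, 123, 0.122) [0.6197 0.4802 0.122 ]
top (204, 121, 0.122) [0.6512 0.2857 0.122 ]
top (207, 227, 0.122) [0.3924 0.2372 0.122 ]
top (122, 228, 0.122) [0.3635 0.434  0.122 ]
top (258, 202, 0.03) [0.4829 0.1266 0.03  ]
top (368, 215, 0.04) [ 0.4854 -0.1583  0.04  ]
side (219, 177, 0.01) [0.4679 0.3386 0.01  ]
side (232, 174, 0.01) [0.5086 0.3546 0.01  ]
top [0.31905639 0.12751347 0.99054126] 371.41556982798517
side [ 0.32256441 -0.68312031  0.39157237] 383.6062561651499
```

View pics/crop.png

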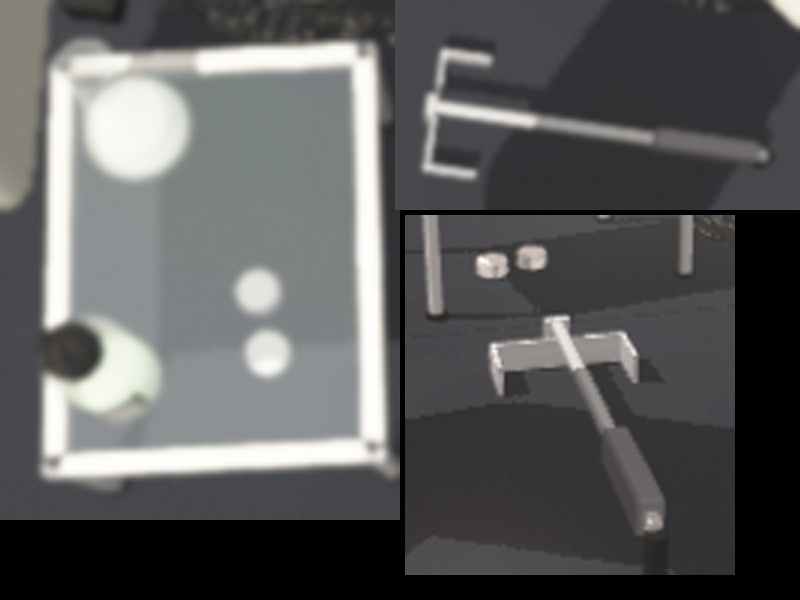

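```bash
python3 - <<'E'
from h import *
f=lambda u,v,z: ray("top",u,v,z)
C=np.array([f(122.3,124.8,.122),f(203,120.3,.122),f(206.5,226.3,.122),f(120.7,229.5,.122)])
n=np.linalg.norm; print("sides",n(C[0]-C[1]),n(C[1]-C[2]),n(C[2]-C[3]),n(C[3]-C[0]))
r=cv2.minAreaRect(C[:,:2].astype(np.float32)); print(r)
o=C.mean(0); d=(C[1]-C[2]+C[0]-C[3]); a=np.arctan2(d[1],d[0]); e=(C[0]-C[1]+C[3]-C[2]); a2=np.arctan2(e[1],e[0])
print("riser",o,np.degrees([a,a2]))
R=np.array([[np.cos(a),np.sin(a)],[-np.sin(a),np.cos(a)]])
A=f(176.8,198,.014);B=f(174.3,182.5,.014)
As=ray("side",219,177,.008);Bs=ray("side",232,174.3,.008)
for q in(A,B,As,Bs): print("cap",q,R@(q-o)[:2]*1e3)
h1=f(261,181.7,.024);h2=f(256,221.7,.024);g1=f(331,211,.047);g2=f(366,216.5,.047)
print("head",(h1+h2)/2,n(h1-h2),"grip",(g1+g2)/2,n(g1-g2)); v=g1-g2; print("yaw",np.degrees(np.arctan2(v[1],v[0])))
v=(h1+h2-g1-g2)/2; print("yaw2",np.degrees(np.arctan2(v[1],v[0])),n(v[:2]))
print("stand",f(365,155,0),f(400,178,0))
for u,vv,z in((240,241,.039),):pass
# depth-based stand and bench obstacles
d=np.load("topd.npy");k=calibration("top");K=np.array(k["K"]);vv,uu=np.mgrid[:384,:512]
P=np.stack([(uu-K[0,2])/K[0,0]*d,(vv-K[1,2])/K[1,1]*d,d],-1).reshape(-1,3)
P=(P-k["t"])@np.array(k["R"]);P=P[(d.ravel()>0)&(P[:,2]>.01)&(P[:,1]<.1)&(P[:,0]>.3)]
g={}
for x,y,z in P: g.setdefault((int(x//.05*5),int(y//.05*5)),[]).append(z)
print({k:round(max(v),2) for k,v in sorted(g.items()) if len(v)>5})
E
```

```text
sides 0.19996530469233556 0.26351731298750114 0.2006052274944759 0.2593089912436572
((0.5043348670005798, 0.36200717091560364), (0.26351726055145264, 0.20057173073291779), 10.886716842651367)
riser [0.50513006 0.36200553 0.122     ] [ 10.82017899 100.44008196]
cap [0.46729905 0.34297096 0.014     ] [-40.73173039 -11.59424787]
cap [0.50822943 0.35695923 0.014     ] [ 2.09693448 -5.53841557]
cap [0.46862242 0.34399861 0.008     ] [-39.23896877 -10.83329331]
cap [0.50911293 0.3574949  0.008     ] [ 3.06528982 -5.17812389]
head [0.48544448 0.12536047 0.024     ] 0.1078624435453027 grip [ 0.48073682 -0.10656521  0.047     ] 0.08978976962701188
yaw 88.62070205729455
yaw2 88.83716010828256 0.2319734485890701
stand [ 0.65859599 -0.15027604  0.        ] [ 0.6059644  -0.24982456  0.        ]
{(30, -40): np.float64(0.03), (30, -35): np.float64(0.03), (30, -25): np.float64(0.02), (30, -20): np.float64(0.02), (30, -5): np.float64(0.01), (30, 0): np.float64(0.02), (30, 5): np.float64(0.02), (35, -55): np.float64(0.07), (35, -50): np.float64(0.09), (35, -45): np.float64(0.1), (35, -40): np.float64(
[... 1140 characters left out ...]
float64(0.27), (70, -25): np.float64(0.27), (70, -20): np.float64(0.23), (70, -10): np.float64(0.16), (70, -5): np.float64(0.16), (70, 0): np.float64(0.12), (70, 5): np.float64(0.11), (75, -35): np.float64(0.37), (75, -30): np.float64(0.44), (75, -25): np.float64(0.47), (75, -20): np.float64(0.46), (75, -15): np.float64(0.46), (75, -10): np.float64(0.45), (75, -5): np.float64(0.44), (75, 0): np.float64(0.43), (75, 5): np.float64(0.42), (80, -20): np.float64(0.32), (80, -15): np.float64(0.31), (85, -20): np.float64(0.25), (85, -15): np.float64(0.23), (90, -20): np.float64(0.17), (90, -15): np.float64(0.15), (95, -20): np.float64(0.1), (95, -15): np.float64(0.08), (100, -20): np.float64(0.04)}
```

```bash
python3 -m jog '[[[3,4.3,0,9],[6,8.6,0,18],[9.5,12.9,0,27],[13,17.2,0,36],[16.5,21.5,0,45]]]' 6
```

```text
time: 1.12
eef_pos: [0.3125, -0.3137, 0.2063]
orientation: [0.0, 0.863, 0.506, 0.0]
ft_force: [0.9, -0.3, 0.4]
width: 0.06
finger_force: 0.0
```

```bash
python3 -m jog '[[[4,5,0,8],[8,10,-2,16],[12.5,15,-4,24],[17,20.5,-6,28.2],[17,20.5,-6,28.2]]]'
```

```text
time: 1.75
eef_pos: [0.4827, -0.1076, 0.1452]
orientation: [-0.0, 0.714, 0.7, -0.0]
ft_force: [0.3, -0.0, -0.2]
width: 0.0597
finger_force: 0.0
```

```bash
python3 - <<'E'
from h import *
k=calibration("wrist"); o=observe(); print(o["eef_pos"],o["orientation"])
p,d=save("wrist","w0"); find("wrist","scoop_grip"); np.savez("k0.npz",K=k["K"],R=k["R"],t=k["t"])
find("wrist","scoop_head")
E
```

```text
[ 0.482681   -0.1076038   0.14518391] [-4.37174692e-04  7.14066942e-01  7.00077282e-01 -1.02425295e-04]
wrist scoop_grip 0.78 [ 0.4887 -0.068   0.0376]
wrist scoop_head 0.64 [ 0.4833 -0.0646  0.0398]
```

View pics/w0.png

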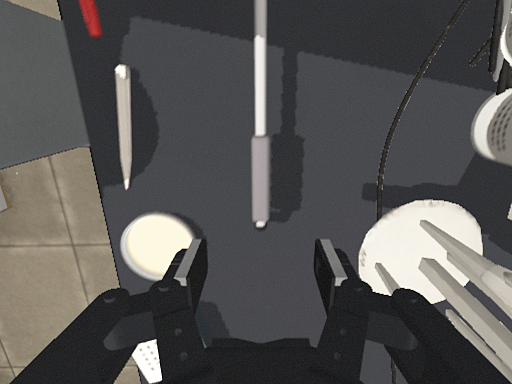

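The wrist view shows the grip block upright, from (260,137) to (261,220), between the open fingers, whose midline is at about column 260. The stand is off to the right.

```bash
python3 - <<'E'
from h import *
for p in((261,137),(260.5,220),(261,178),(260,30)): print(ray("wrist",*p,.047 if p[1]>100 else .039))
E
```

```text
[ 0.48349736 -0.06318881  0.047     ]
[ 0.4811541  -0.14873837  0.047     ]
[ 0.48264213 -0.10331636  0.047     ]
[0.48457028 0.02725477 0.039     ]
```

```bash
python3 -m jog '[[[0,0.15,-5,0],[0,0.15,-10,0],[0,0.15,-12.7,0],[0,0.15,-12.7,0]]]' 6 && python3 -m jog '[[[0,0,0,0],[0,0,0,0],[0,0,0,0],[0,0,0,0],[0,0,0,0]]]' 0 90
```

```text
time: 2.4
eef_pos: [0.4802, -0.1092, 0.0182]
orientation: [-0.001, 0.716, 0.698, -0.001]
ft_force: [-0.2, -1.0, 0.1]
width: 0.0601
finger_force: 0.0
time: 3.02
eef_pos: [0.4821, -0.109, 0.0206]
orientation: [0.001, 0.715, 0.699, 0.0]
ft_force: [-3.2, -0.7, 12.8]
width: 0.0118
finger_force: 88.3
```

```bash
python3 - <<'E'
from h import *
o=observe(); print({k:np.round(o[k],4) for k in("time","eef_pos","ft_force","wrist_torque","width","finger_force")})
p,d=read_camera("side"); q,_=read_camera("wrist")
out=np.hstack([cv2.resize(p[180:300,200:320],(400,400)),cv2.resize(q[84:384,106:406],(400,400))])
cv2.imwrite("pics/g1.png",out[:,:,::-1])
E
```

```text
{'time': np.float64(3.025), 'eef_pos': array([ 0.4821, -0.109 ,  0.0206]), 'ft_force': array([-3.1804, -0.7483, 12.7504]), 'wrist_torque': array([-0.1813,  0.7493, -0.0125]), 'width': np.float64(0.0118), 'finger_force': np.float64(88.2803)}
```

View pics/g1.png

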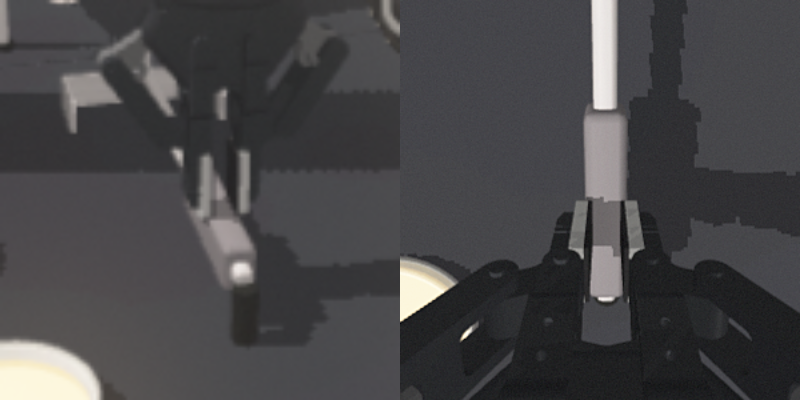

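The pads hold the grip block squarely from above, with the handle running straight ahead. I'll lift and check the load.

```bash
python3 -m jog '[[[0,0,1.5,0],[0,0,3,0],[0,0,4.2,0],[0,0,4.2,0]]]' && python3 - <<'E'
from h import *
o=observe(); print(o["wrist_torque"],o["orientation"])
p,d=read_camera("side"); cv2.imwrite("pics/l1.png",cv2.resize(p[140:290,190:310],(640,800))[:600,:,::-1])
K=0
E
```

```text
time: 3.62
eef_pos: [0.4822, -0.1087, 0.0622]
orientation: [0.001, 0.715, 0.699, 0.0]
ft_force: [0.2, 0.9, -3.3]
width: 0.0115
finger_force: 88.3
[-0.09290792  0.0520292  -0.01547646] [9.06697982e-04 7.15322974e-01 6.98793234e-01 4.85723450e-04]
```

View pics/l1.png

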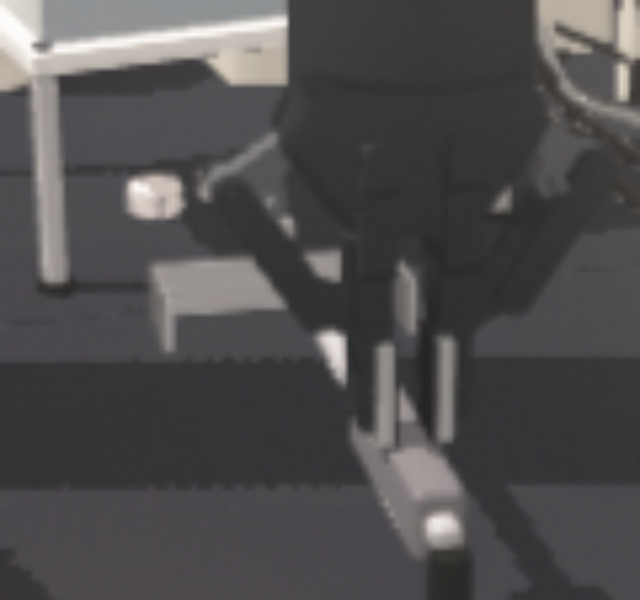

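The scoop is lifted off the bench, weight about 3.3 N. Next I'll turn it in line with the shelf, move in front of the open end, and check from above.

```bash
python3 -m jog '[[[0,0,0,6],[1,1.5,0,12.1],[4,5.5,0,12.1],[7.2,10,0,12.1],[7.2,10,0,12.1]]]' && python3 - <<'E'
from h import *
p,d=save("top","t2"); k=calibration("top")
o=observe(); print(o["eef_pos"],o["wrist_torque"])
out=p[90:250,100:340]; cv2.imwrite("pics/t2c.png",cv2.resize(out,(780,520),interpolation=cv2.INTER_CUBIC)[:,:,::-1])
K=np.array(k["K"]);vv,uu=np.mgrid[:384,:512]
P=np.stack([(uu-K[0,2])/K[0,0]*d,(vv-K[1,2])/K[1,1]*d,d],-1); P=(P.reshape(-1,3)-k["t"])@np.array(k["R"])
m=(d.ravel()>0)&(P[:,2]>.035)&(P[:,2]<.1)&(P[:,1]>.08)&(P[:,1]<.26)&(P[:,0]>.42)&(P[:,0]<.6)
print(np.round(P[m][::6],3).tolist())
E
```

```text
time: 4.3
eef_pos: [0.5548, -0.006, 0.0605]
orientation: [0.0, 0.636, 0.771, 0.0]
ft_force: [-0.7, -0.3, -3.4]
width: 0.0113
finger_force: 88.7
[ 0.55360166 -0.00735419  0.06026854] [-0.08401171 -0.01427371 -0.02978829]
[[0.569, 0.207, 0.055], [0.564, 0.235, 0.052], [0.565, 0.219, 0.055], [0.566, 0.204, 0.057], [0.56, 0.232, 0.054], [0.564, 0.217, 0.047], [0.567, 0.201, 0.047], [0.558, 0.232, 0.053], [0.563, 0.217, 0.042], [0.567, 0.202, 0.037], [0.552, 0.233, 0.054], [0.544, 0.232, 0.053], [0.536, 0.231, 0.054], [0.535, 0.226, 0.041], [0.526, 0.227, 0.054], [0.538, 0.112, 0.07], [0.539, 0.097, 0.073], [0.541, 0.082, 0.074], [0.529, 0.159, 0.067], [0.531, 0.144, 0.07], [0.532, 0.129, 0.073], [0.535, 0.114, 0.069], [0.537, 0.099, 0.071], [0.537, 0.084, 0.077], [0.523, 0.224, 0.048], [0.524, 0.184, 0.066], [0.526, 0.169, 0.067], [0.526, 0.154, 0.073], [0.529, 0.139, 0.071], [0.531, 0.124, 0.071], [0.532, 0.109, 0.074], [0.535, 0.093, 0.072], [0.514, 0.231, 0.07], [0.516, 0.216, 0.07], [0.518, 0.201, 0.07], [0.52, 0.186, 0.069], [0.522, 0.171, 0.071], [0.524, 0.156, 0.072], [0.525, 0.141, 0.073], [0.528, 0.126, 0.071], [0.529, 0.111, 0.075], [0.532, 0.096, 0.073], [0.534, 0.08, 0.07], [0.513, 0.218, 0.072], [0.515, 0.203, 0.069], [0.518, 0.188, 0.068], [0.519, 0.173, 0.071], [0.521, 0.158, 0.072], [0.523, 0.143, 0.07], [0.526, 0.128, 0.066], [0.509, 0.228, 0.071], [0.511, 0.213, 0.071], [0.514, 0.198, 0.066], [0.516, 0.183, 0.067], [0.518, 0.168, 0.067], [0.521, 0.153, 0.063], [0.508, 0.218, 0.068], [0.51, 0.203, 0.067], [0.504, 0.23, 0.068], [0.502, 0.227, 0.069], [0.502, 0.223, 0.057], [0.501, 0.227, 0.035], [0.492, 0.222, 0.053], [0.491, 0.218, 0.035], [0.485, 0.216, 0.041], [0.476, 0.215, 0.046], [0.468, 0.213, 0.046], [0.469, 0.174, 0.057], [0.463, 0.202, 0.056], [0.465, 0.187, 0.054], [0.467, 0.171, 0.056], [0.461, 0.201, 0.055], [0.463, 0.186, 0.051], [0.467, 0.172, 0.041], [0.461, 0.202, 0.038]]
```

View pics/t2c.png

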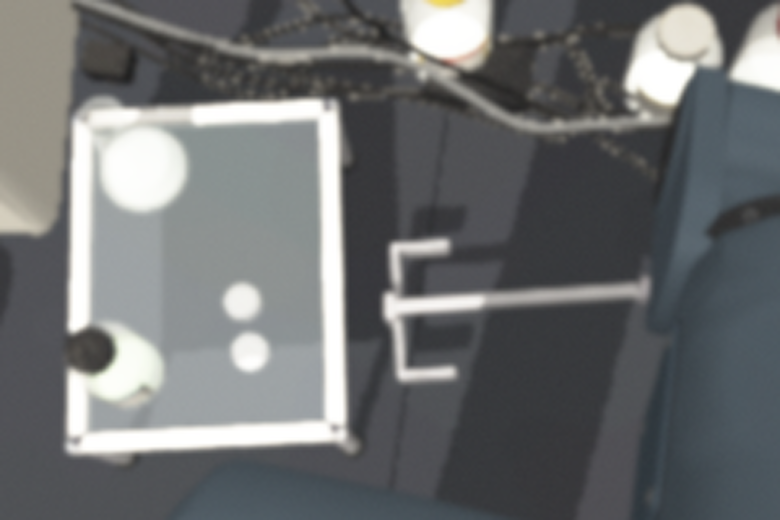

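The head is square to the shelf end and in line with the caps, which are at about (242,300) and (250,352) in this crop. The depth shows it slightly low, so I'll raise it 1 cm and go in.

```bash
python3 -m jog '[[[0,0,1,0],[-0.4,2,1,0],[-0.9,5,1,0],[-1.45,8,1,0],[-1.45,8,1,0]]]'; python3 -m jog '[[[-0.5,2.8,0,0],[-1.0,5.6,0,0],[-1.55,8.2,0,0],[-1.55,8.2,0,0],[-1.55,8.2,0,0]]]' && python3 - <<'E'
from h import *
p,d=save("top","t3"); q,_=save("side","s3")
out=np.zeros((560,800,3),np.uint8)
out[:,:400]=cv2.resize(p[105:245,110:210],(400,560),interpolation=cv2.INTER_CUBIC); out[:300,400:]=cv2.resize(q[110:260,150:350],(400,300))
cv2.imwrite("pics/t3c.png",out[:,:,::-1])
E
```

```text
time: 4.97
eef_pos: [0.5382, 0.0731, 0.0713]
orientation: [-0.0, 0.637, 0.771, -0.0]
ft_force: [-0.2, -0.8, -2.7]
width: 0.0113
finger_force: 88.6
time: 5.6
eef_pos: [0.5237, 0.1526, 0.0712]
orientation: [0.0, 0.638, 0.77, -0.0]
ft_force: [-0.3, 0.0, -2.8]
width: 0.0112
finger_force: 88.5
```

View pics/t3c.png

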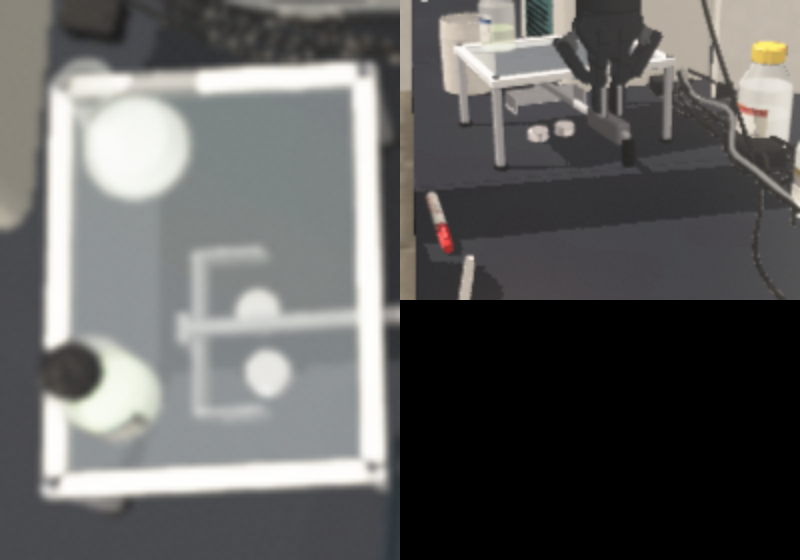

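```bash
python3 - <<'E'
from h import *
a=np.radians(10.7);R=np.array([[np.cos(a),np.sin(a)],[-np.sin(a),np.cos(a)]]);o=np.array([.5045,.362])
s=lambda u,v,z:np.round(R@(ray("top",110+u/4,105+v/4,z)[:2]-o)*1e3,1)
for z in(.062,.07): print(z,[s(*p,z) for p in((207,290),(207,370),(200,250),(200,412))])
print("caps L/R",[s(*p,.015) for p in((235,307),(244,372),(267,397),(258,288))])
t=observe()["eef_pos"]; print("tcp",R@(t[:2]-o)*1e3)
E
```

```text
0.062 [array([ 6.4, 17.1]), array([-45.9,  17.4]), array([33.2, 21.4]), array([-72.7,  21.9])]
0.07 [array([ 4.4, 15.2]), array([-47.5,  15.5]), array([31. , 19.6]), array([-74. ,  20.1])]
caps L/R [array([5.4, 9.1]), array([-39.5,   3.5]), array([-57.2, -11.6]), array([17.7, -6.6])]
tcp [ -19.92038665 -209.42780823]
```

```bash
python3 -m jog '[[[-0.28,1.5,0,0],[-0.28,1.5,0,0],[-0.28,1.5,-1.5,0],[-0.28,1.5,-3,0],[-0.28,1.5,-4,0]]]'; python3 -m jog '[[[0,0,-0.4,0],[0,0,-0.8,0],[0,0,-0.8,0]]]' && python3 - <<'E'
from h import *
o=observe(); print(o["wrist_torque"])
p,d=save("top","t4"); q,_=save("side","s4")
out=np.zeros((560,800,3),np.uint8)
out[:,:400]=cv2.resize(p[105:245,110:210],(400,560),interpolation=cv2.INTER_CUBIC); out[:400,400:]=cv2.resize(q[130:230,190:290],(400,400))
cv2.imwrite("pics/t4c.png",out[:,:,::-1])
E
```

```text
time: 6.32
eef_pos: [0.5202, 0.1681, 0.0295]
orientation: [-0.001, 0.638, 0.77, -0.001]
ft_force: [0.0, -0.0, -2.8]
width: 0.0117
finger_force: 88.5
time: 6.7
eef_pos: [0.5209, 0.1684, 0.0231]
orientation: [0.0, 0.638, 0.77, 0.0]
ft_force: [-0.0, 0.3, -1.9]
width: 0.0114
finger_force: 89.2
[-0.03639435  0.03696643 -0.03735373]
```

View pics/t4c.png

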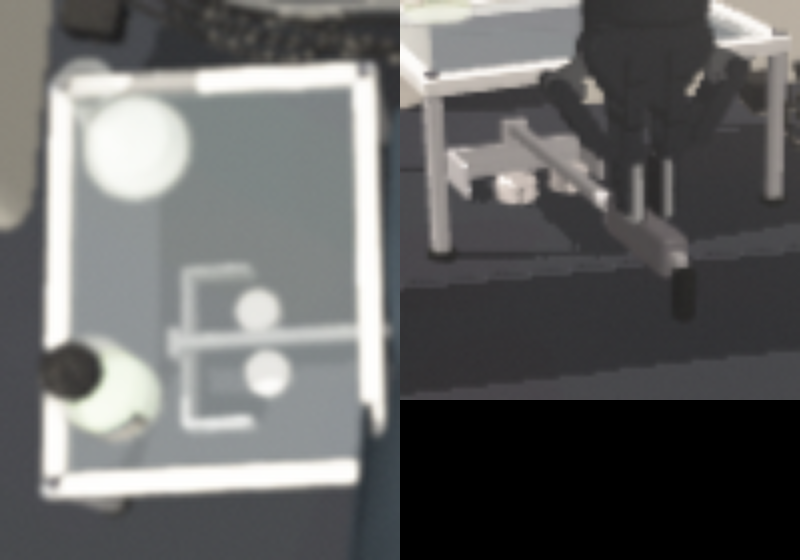

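The head is down behind both caps, with the caps between the wings. The bench is just taking weight, so I'll settle it a little lower and then draw out along the shelf's -y.

```bash
python3 -m jog '[[[0,0,-0.15,0],[0,0,-0.3,0],[0,0,-0.3,0]]]'; python3 -c "
from rig import *; print(observe()['wrist_torque'])"
```

```text
time: 7.18
eef_pos: [0.521, 0.1684, 0.0208]
orientation: [0.0, 0.638, 0.77, 0.0]
ft_force: [-3.2, -1.8, 5.9]
width: 0.0113
finger_force: 93.6
[-0.16662143  0.47691714 -0.02015578]
```

```bash
python3 -m jog '[[[0.2,-1,0,0],[0.45,-2.5,0,0],[0.75,-4,0,0],[1.05,-5.5,0,0],[1.3,-7,0,0]]]' && python3 -m jog '[[[0.3,-1.5,0,0],[0.55,-3,0,0],[0.85,-4.5,0,0],[1.15,-6,0,0],[1.4,-7.5,0,0]]]' && python3 - <<'E'
from h import *
p,d=save("top","t5"); q,_=save("side","s5")
out=np.zeros((560,800,3),np.uint8)
out[:,:400]=cv2.resize(p[115:255,160:260],(400,560),interpolation=cv2.INTER_CUBIC); out[:400,400:]=cv2.resize(q[130:250,180:300],(400,400))
cv2.imwrite("pics/t5c.png",out[:,:,::-1])
E
```

```text
time: 7.8
eef_pos: [0.5346, 0.098, 0.0207]
orientation: [0.0, 0.638, 0.77, 0.001]
ft_force: [-0.5, 5.0, 5.4]
width: 0.0115
finger_force: 93.0
time: 8.43
eef_pos: [0.5484, 0.0229, 0.0207]
orientation: [0.0, 0.638, 0.77, 0.001]
ft_force: [-1.2, 6.8, 6.4]
width: 0.0113
finger_force: 93.3
```

View pics/t5c.png

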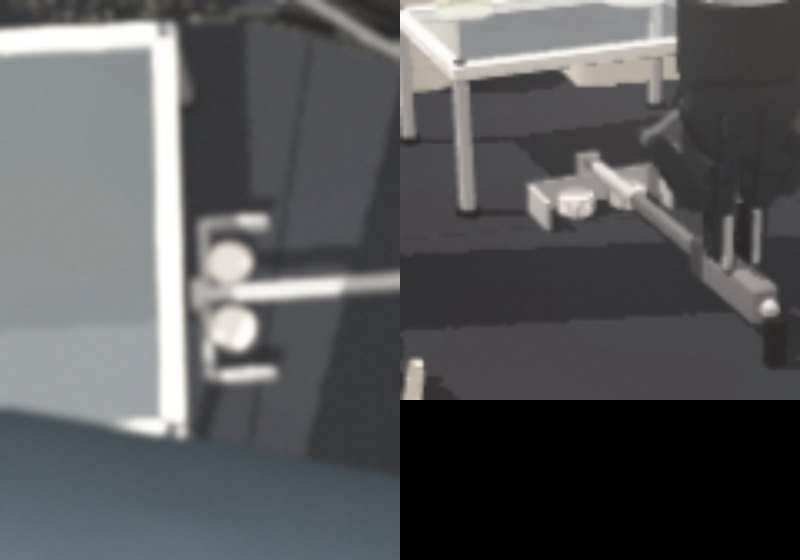

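Both caps sit against the plate, outside the shelf edge. I'll draw about 6 cm more, relax the pressure, and release.

```bash
python3 -m jog '[[[0.3,-1.5,0,0],[0.55,-3,0,0],[0.85,-4.5,0,0],[1.05,-5.6,0,0],[1.15,-6.2,0,0]]]' && python3 -m jog '[[[0,0,0.1,0],[0,0,0.2,0],[0,0,0.2,0]]]' && python3 -m jog '[[[0,0,0,0],[0,0,0,0],[0,0,0,0],[0,0,0,0]]]' 5
```

```text
time: 9.15
eef_pos: [0.5597, -0.0391, 0.0206]
orientation: [0.0, 0.638, 0.77, 0.001]
ft_force: [-0.5, 7.2, 6.8]
width: 0.0116
finger_force: 93.6
time: 9.52
eef_pos: [0.5591, -0.0386, 0.0219]
orientation: [-0.0, 0.638, 0.77, -0.0]
ft_force: [-0.3, -1.1, -2.8]
width: 0.0114
finger_force: 89.3
time: 10.02
eef_pos: [0.5594, -0.0386, 0.0221]
orientation: [0.0, 0.638, 0.77, 0.0]
ft_force: [0.2, -0.5, 0.5]
width: 0.05
finger_force: 0.0
```

```bash
python3 -m jog '[[[0,0,3,0],[0,0,8,0],[0,0,13,0],[-5,-2,15,0],[-10,-4,16,0]]]' && python3 -m jog '[[[-3,-5,0,0],[-6,-10,0,0],[-6,-10,0,0],[-6,-10,0,0]]]' && python3 - <<'E'
from h import *
p,d=save("top","t6"); q,_=save("side","s6")
out=np.zeros((400,800,3),np.uint8)
out[:,:400]=cv2.resize(p[115:255,180:340],(400,350),interpolation=cv2.INTER_CUBIC)[:400] if 0 else np.pad(cv2.resize(p[115:255,180:340],(400,350)),((0,50),(0,0),(0,0)))
out[:,400:]=cv2.resize(q[130:290,170:330],(400,400))
cv2.imwrite("pics/t6c.png",out[:,:,::-1])
E
```

```text
time: 10.65
eef_pos: [0.4585, -0.079, 0.1832]
orientation: [0.001, 0.637, 0.771, 0.0]
ft_force: [0.8, -0.6, 0.1]
width: 0.0498
finger_force: 0.0
time: 11.15
eef_pos: [0.3995, -0.1784, 0.1822]
orientation: [0.0, 0.638, 0.77, 0.0]
ft_force: [-0.5, -0.2, -0.0]
width: 0.0503
finger_force: 0.0
```

View pics/t6c.png

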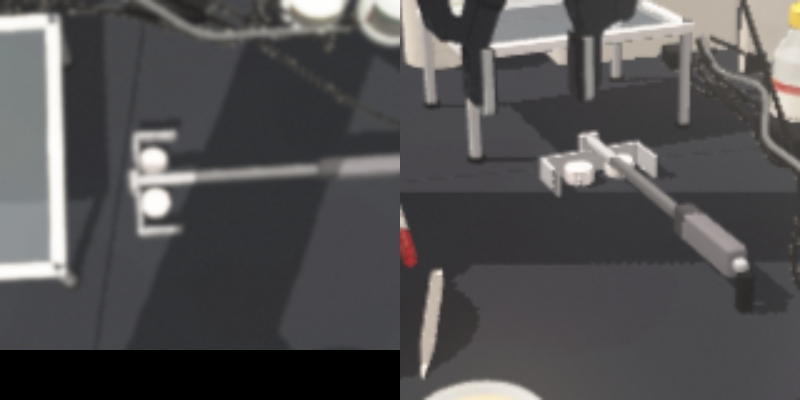

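The scoop lies flat. Its head is at crop (135,180), and both caps, at (152,158) and (155,203), are well clear of the shelf edge at (65,140). The gripper is free of everything.

```bash
python3 -c "
from rig import *; print(close_job())"
```

```text
the job is handed in; nothing more can be done
None
```

Job handed in: both caps are out on the open bench at the shelf's right-hand end, and the scoop lies flat and released with its head clear of the shelf; the last pictures show this, and no contact with the shelf showed in the force readings or pictures.

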